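# Set the work torch to 4 and hold it over a piston

### The job

Turn the dimmer ring on top of the orange work torch to number 4 while it stands in its charging dock. Then draw the torch out of the dock, tilt it about 45 degrees from upright and keep holding it in the air so that its lens shines slanting down at the middle of the aluminium piston from about 12 cm away. Finish while still holding it there; do not shift the piston or the other things on the bench.

Things in the scene. Friction and masses are not known exactly. Their poses are not given: they have to be found in the camera images.
- ring_center (a point): Centre of the black ribbed dimmer ring, top part of the torch: a cylinder 34 mm across (36 over ribs), 23.5 mm tall, this point half-way up on its axis (0.161 m above the bench in the dock); the 40 mm wide body begins right below it. z points out of the torch's top. White numbers 1 to 6 on its top face; the one beside the white pointer line on the fixed orange centre cap is set
- ring (a joint): Angle of the dimmer ring against the torch, rad: 0 at number 1, then 0.45 a number: 1.35 is number 4 and 2.25 number 6. It grows counter-clockwise seen from above. It turns stiffly (about 0.05 N m of friction), smoothly, and stays where it is left; stops at both ends, 0.1 beyond 1 and 6
- torch_grip (a point): Point on the axis of the torch's round orange body (40 mm across, 56 to 138 mm from the lens), 115 mm from the lens, 49 mm below the torch's top (164 mm long in all, about 0.2 kg), 36 mm below ring_center. z runs from lens to top; x is the pointer's side. The torch may be gripped across body or ring
- torch_lens (a point): Centre of the glass lens, the flat lower end of the torch in the middle of its 44 mm square, 45 mm tall black rubber head. Axes as torch_grip; the light goes along -z
- light_spot (a point): Point in the light beam 120 mm in front of the lens (on the torch's axis); axes as torch_grip
- dock_mouth (a point): Centre of the mouth of the grey charging dock, a block 84 x 84 mm, 50 mm high, screwed to the bench (flange 112 mm long, 8 mm high across it). Its square pocket, 47 mm wide and 40 mm deep, holds the torch upright by its head and keeps it from turning. The mouth is 50 mm above the bench; x, y along its sides
- torch: The torch, origin at the lens centre, z towards its top; carries the ring
- dock: The charging dock, origin at the centre of its underside on the bench
- piston_center (a point): Centre (29 mm up) of the aluminium piston, a cup 67 mm across and 58 mm high standing open end up on the bench, loose. A wall shelf hangs over the far right of the bench, from x = 0.66 m on and right of y = -0.05 m, its underside 0.62 m above the bench: a wrist or forearm held high there hits it, so hold the torch from the robot's side of the piston
- piston: The piston, origin at the centre of its underside
- bench_vice: The blue bench vice, fixed between dock and piston; origin on the bench. About the origin, in its own frame (square to the room), it spans x -0.134 to 0.134, y -0.066 to 0.095 (jaws -0.045 to 0.075) and is 0.172 m high; the T bar on its front screw reaches y -0.105 to 0.105, 85 mm up, at x -0.117
- sprocket: Loose grey sprocket 69 mm across, 19 mm high, lying near the piston; leave it
- con_rod: Loose connecting rod, 156 mm long, 20 mm high, lying far right; leave it
- pliers: Loose red pliers, 192 mm long, lying at the front edge near the dock; leave them
- screwdriver: Loose red screwdriver, 200 mm long, lying at the left; leave it
- bearing: Loose ball bearing 52 mm across, 15 mm high, lying behind the vice; leave it
Mind the look-alikes: they are no part of the job. Of the things that look like the piston, the larger one is meant.

How it is judged:
By the outcome, as a careful person would: the job done as asked, in the order asked, and still so for the second after the job is handed in, while the arm keeps its last pose, push and grip.
It also fails if it takes over 48 s, if anything falls off the work surface, if the arm or the gripper's body presses on something with over 40 N, if the wrist force passes 120 N, or if a joint passes its speed limit or range.

### The arm

A 7-joint arm with a two-finger parallel gripper is mounted at the origin on a cart in front of the work surface, level with it; the furniture and walls round the work are solid. World frame = base frame: x ahead of the robot, y to its left, z up, the work surface at z = 0. Lengths are in m, angles in rad, forces in N, time in s.
With the tool pointing down it reaches from about 0.4 to 0.9 m from the base axis. Payload 5.5 kg.
Tool frame: the origin (TCP) lies midway between the tips of the shut fingers; the grasp point (between the pads) lies 19 mm behind it (manip.grip_depth is the distance from the TCP to the grasp point, in m); z points along the fingers, y is the line along which they close (so a half turn about z gives the same grasp; the last joint's range is limited). The gripper opens to 92 mm and grips with 3 to 60 N. Pads are 19 mm wide; open, the fingers measure 130 mm over their backs; the gripper's body (75 mm by 190 mm) begins 47 mm behind the grasp point.
Start: joints at [-0.845, 0.501, -0.427, 1.55, 0.221, 1.138, -0.21], TCP at [0.29, 0.582, 0.227] pointing down, gripper open.
Joint ranges: [-2.88, 2.88], [-0.31, 2.03], [-1.54, 1.56], [0.2, 2.42], [-1.41, 4.55], [0.19, 2.02], [-2.57, 2.57]. Speed limits (rad/s): [2.57, 2.57, 3.14, 3.14, 3.14, 3.14, 3.14].

### API

Orientations are given as a unit quaternion [x, y, z, w].
In Python, from bench import manip, effector, viewer gives the robot as it stands. Calls block until the motion is done:
- manip.move_pose(position, orientation): joint-space move of the TCP to a pose.
- manip.servo_line(position, ori=None, vel=0.15): straight line of the TCP; ori=None keeps the orientation; vel is the mean speed in m/s.
- manip.movej(angles): joint-space move.
- effector.open_jaws() and effector.close(f_grip=None): open the fingers fully, or close them until they stop; f_grip is the grip in N (None keeps the last).
- manip.sleep(seconds).
- manip.solve_ik(position, orientation): joint angles nearest the present ones, or None.
- viewer.get_image(name): name is "scene" or "top" or "wrist"; returns the picture (480x640x3 uint8, red, green, blue); there is no depth.
- viewer.get_calibration(name): a dict with "vfov" (degrees; the focal length in pixels is half the picture's height over the tangent of half this angle, whatever the lens; pixels are square), "cx", "cy" (the principal point, pixels), "eye" and "attitude" of the camera in the world. Camera axes: x right, y down, z forward; pixel columns grow to the right and rows downward; lengths in m; the calibration is good to about 2 mm. A picture is of the moment at which its call begins: read the wrist's pose just before it. get_calibration takes no time and is no camera call; for the wrist camera it gives the pose at the moment of the call.
A pose or a line that the arm cannot do raises manip.PlanningError and nothing moves.
- manip.hand_in(): hands the job in; it is judged then, once.
Readings, each from a call of its own:
- manip.current_clock(): time.
- manip.current_q(): joint angles.
- manip.current_joint_velocities(): joint speeds.
- manip.current_tau(): joint torques, N m.
- manip.current_tool_pos(): TCP position.
- manip.current_tcp_rot(): TCP orientation.
- manip.current_force(): force on the tool from outside, world axes, zero at the start.
- manip.current_wrist_torque(): the same for the moment, N m.
- manip.current_finger_gap(): finger opening in m.
- manip.current_gripper_force(): force on a finger pad.
Only numpy, scipy, OpenCV 4.12 (cv2) and the standard library are available. Lean on these libraries where they do the work, as an engineer would, in place of code of your own. Each camera call takes 0.05 s, during which the arm holds its last target. There are 200 camera calls.

## Working session

There is one attempt and no reset: what is moved stays moved. The work goes in short steps, each a Python script; the robot and the scene stay as the last script left them, time stands still between calls to the robot, and variables do not carry over. Pictures are saved under pics/ and viewed, at most 10 in all, crops included, and the job is handed in when it is done.

```bash
mkdir -p pics; ls
python3 - <<'E'
from bench import manip, effector, viewer
import cv2
for n in ("scene","top"):
    im=viewer.get_image(n); cv2.imwrite(f"pics/{n}0.png",im[:,:,::-1]); print(n,viewer.get_calibration(n))
print(manip.current_tool_pos(),manip.current_tcp_rot(),manip.current_clock(),viewer.get_calibration("wrist"))
E
```

```text
pics
scene {'vfov': 49.96152725797037, 'cx': 316.99131329736815, 'cy': 237.6537248448961, 'eye': array([-0.00399156,  0.97846734,  0.87726644]), 'attitude': array([-0.27146186,  0.86957003, -0.3937677 ,  0.12289599])}
top {'vfov': 54.95971751596821, 'cx': 329.06372810449164, 'cy': 241.17154134942479, 'eye': array([0.34503868, 0.24594745, 1.0031195 ]), 'attitude': array([-0.69369013,  0.71390063, -0.06353084,  0.0714404 ])}
[0.28992628 0.58105532 0.22577025] [ 2.29297043e-01  9.73356092e-01 -8.53749205e-04 -2.32961687e-04] 0.1 {'vfov': 67.49080906128364, 'cx': 320.63137491411544, 'cy': 237.04392213497184, 'eye': array([0.22791825, 0.61276812, 0.38353351]), 'attitude': array([0.84317809, 0.52182288, 0.06733801, 0.11053138])}
```

View pics/scene0.png

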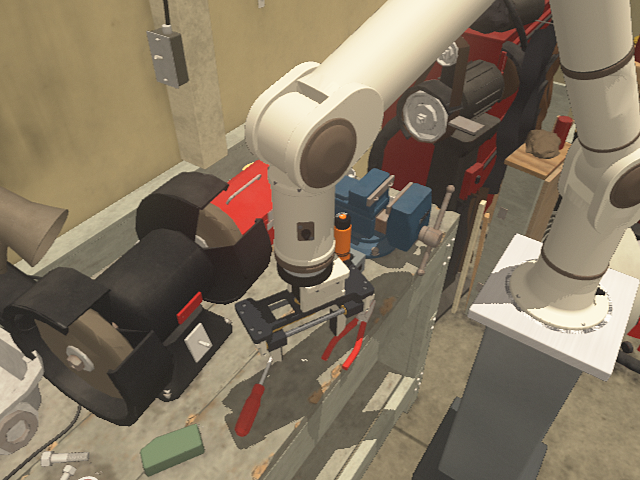

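View pics/top0.png

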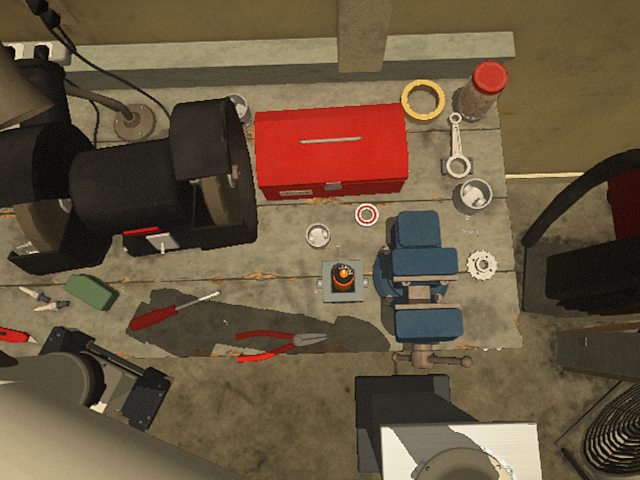

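The top view shows the torch in its dock at about (343,275), the vice at (420,280), the large piston at (473,195), the small look-alike at (317,236) and the sprocket at (481,264). The scene view shows the torch at (343,235), partly behind the gripper. Next I'll turn these into positions.

```bash
cat > h.py <<'E'
import numpy as np, cv2
from scipy.spatial.transform import Rotation as R
def ray(c,u,v):
    f=240/np.tan(np.radians(c['vfov'])/2)
    return R.from_quat(c['attitude']).apply([(u-c['cx'])/f,(v-c['cy'])/f,1])
def onplane(c,u,v,z):
    d=ray(c,u,v); return c['eye']+d*(z-c['eye'][2])/d[2]
def project(c,p):
    f=240/np.tan(np.radians(c['vfov'])/2)
    q=R.from_quat(c['attitude']).inv().apply(np.asarray(p)-c['eye'])
    return np.array([c['cx']+f*q[...,0]/q[...,2], c['cy']+f*q[...,1]/q[...,2]]).T
E
python3 - <<'E'
from bench import viewer
from h import *
c=viewer.get_calibration("top"); im=cv2.imread("pics/top0.png")
for n,u,v,z in [("torchtop",343,270,.173),("piston rim",473,193,.058),("pist L",453,193,.058),("pist R",493,193,.058),("smallL",305,234,.04),("smallR",329,234,.04),("sprocket",481,264,.02),("vice base L",374,282,.02),("vice top",425,265,.15),("Tbar l",394,361,.085),("Tbar r",471,361,.085),("dockTL",323,261,.05),("dockTR",362,262,.05),("dockBL",323,302,.05),("dockBR",363,301,.05)]:
    print(n,onplane(c,u,v,z).round(3))
a=cv2.resize(im[250:310,310:380],None,fx=8,fy=8,interpolation=cv2.INTER_CUBIC)
b=cv2.resize(im[165:225,440:510],None,fx=8,fy=8,interpolation=cv2.INTER_CUBIC)
o=np.hstack([a,b]); cv2.imwrite("pics/crop1.png",cv2.resize(o,(800,343)))
E
```

```text
torchtop [0.452 0.229 0.173]
piston rim [ 0.623 -0.054  0.058]
pist L [ 0.624 -0.012  0.058]
pist R [ 0.622 -0.096  0.058]
smallL [0.549 0.305 0.04 ]
smallR [0.547 0.254 0.04 ]
sprocket [ 0.476 -0.069  0.02 ]
vice base L [0.444 0.161 0.02 ]
vice top [0.46  0.076 0.15 ]
Tbar l [0.284 0.135 0.085]
Tbar r [ 0.28  -0.012  0.085]
dockTL [0.488 0.268 0.05 ]
dockTR [0.483 0.187 0.05 ]
dockBL [0.403 0.27  0.05 ]
dockBR [0.403 0.188 0.05 ]
```

View pics/crop1.png

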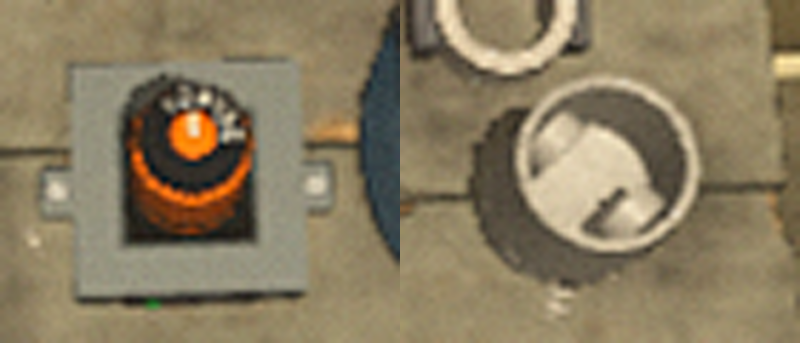

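The torch axis comes out at about (0.445, 0.228), which matches the dock centre (0.444, 0.228). The piston is at about (0.623, -0.061), and its measured rim of about 66 mm fits. I'll look at the ring close up and check reachability of the later poses.

```bash
cat >> h.py <<'E'
T=np.array([.445,.228]); P=np.array([.623,-.061,.029])
def down(yaw): # tool z down, tool y at angle yaw from world x
    y=np.array([np.cos(yaw),np.sin(yaw),0]); z=np.array([0,0,-1.])
    return R.from_matrix(np.array([np.cross(y,z),y,z]).T).as_quat()
def final(az,roll,tilt=np.pi/4,P=P,L=.12,g=.104):
    # az: horizontal heading of light; roll of tool about its axis (0: tool y horizontal)
    z=np.array([np.cos(az)*np.sin(tilt),np.sin(az)*np.sin(tilt),-np.cos(tilt)])
    h=np.array([-np.sin(az),np.cos(az),0]); v=np.cross(z,h)
    y=np.cos(roll)*h+np.sin(roll)*v
    return P-z*(L+g), R.from_matrix(np.array([np.cross(y,z),y,z]).T).as_quat()
E
python3 - <<'E'
from bench import manip, viewer
from h import *
for yd in range(-180,180,30):
    q=[manip.solve_ik([*T,z],down(np.radians(yd))) for z in (.114,.24,.36)]
    print(yd,[None if a is None else a.round(2).tolist() if i==0 else 'ok' for i,a in enumerate(map(lambda a:None if a is None else np.array(a),q))])
for az in (-30,-15,0,15,30,45):
  for r in range(-180,180,45):
    p,o=final(np.radians(az),np.radians(r)); q=manip.solve_ik(p,o)
    if q is not None: print(az,r,np.round(q,2).tolist())
manip.move_pose([*T,.25],down(np.radians(0 if manip.solve_ik([*T,.25],down(0)) is not None else 180)))
c=viewer.get_calibration("wrist"); im=viewer.get_image("wrist")
cv2.imwrite("pics/w1.png",im[:,:,::-1]); print(c,project(c,[*T,.173]),manip.current_q(),manip.current_clock())
E
```

```text
-180 [[0.08, 0.46, -0.74, 2.01, 0.42, 0.83, 2.25], 'ok', 'ok']
-150 [[-1.49, 0.85, 1.36, 2.06, -0.96, 1.1, -2.28], 'ok', None]
-120 [[-1.39, 0.64, 1.13, 2.05, -0.74, 0.93, -1.94], 'ok', 'ok']
-90 [[-0.67, 0.36, 0.17, 2.03, -0.09, 0.75, -2.02], 'ok', 'ok']
-60 [[-0.59, 0.36, 0.07, 2.03, -0.04, 0.75, -1.54], 'ok', 'ok']
-30 [[-0.5, 0.36, -0.03, 2.03, 0.02, 0.76, -1.07], 'ok', 'ok']
0 [[-0.41, 0.36, -0.14, 2.03, 0.07, 0.76, -0.59], 'ok', 'ok']
30 [[-0.32, 0.37, -0.24, 2.02, 0.12, 0.76, -0.12], 'ok', 'ok']
60 [[-0.24, 0.38, -0.34, 2.02, 0.18, 0.77, 0.36], 'ok', 'ok']
90 [[-0.17, 0.39, -0.43, 2.02, 0.23, 0.78, 0.84], 'ok', 'ok']
120 [[-0.1, 0.4, -0.51, 2.02, 0.28, 0.79, 1.32], 'ok', 'ok']
150 [[-0.01, 0.43, -0.63, 2.01, 0.34, 0.81, 1.79], 'ok', 'ok']
30 -180 [0.51, 0.24, 0.24, 2.33, -1.32, 0.83, 0.76]
30 -135 [0.12, 0.28, 0.68, 2.34, -1.38, 0.94, 0.02]
30 -90 [0.51, 0.24, 0.24, 2.33, -1.32, 0.83, -0.81]
30 -45 [0.51, 0.24, 0.24, 2.33, -1.32, 0.83, -1.6]
30 0 [0.12, 0.28, 0.68, 2.34, -1.38, 0.95, -2.34]
30 45 [1.81, 0.59, -1.28, 2.3, -0.46, 0.36, 2.39]
30 90 [1.49, 0.35, -0.86, 2.3, -1.04, 0.55, 2.12]
30 135 [0.71, 0.23, 0.01, 2.33, -1.28, 0.78, 1.52]
45 -180 [0.09, 0.52, 0.83, 2.11, -1.27, 1.29, 0.9]
45 -135 [0.24, 0.46, 0.64, 2.1, -1.21, 1.19, 0.08]
45 -90 [0.38, 0.42, 0.46, 2.1, -1.16, 1.12, -0.75]
45 -45 [0.38, 0.42, 0.46, 2.1, -1.16, 1.12, -1.53]
45 0 [-0.1, 0.7, 1.13, 2.11, -1.39, 1.5, -2.18]
45 45 [1.74, 0.84, -1.3, 2.06, 0.05, 0.64, 2.16]
45 90 [1.3, 0.47, -0.64, 2.07, -0.76, 0.79, 2.08]
45 135 [-0.09, 0.69, 1.12, 2.11, -1.38, 1.49, 1.75]
{'vfov': 67.49080906128364, 'cx': 320.63137491411544, 'cy': 237.04392213497184, 'eye': array([0.4436518 , 0.29924306, 0.40781346]), 'attitude': array([9.91652208e-01, 1.70635851e-03, 3.88535470e-04, 1.28929579e-01])} [322.1290496  249.98673654] [-0.39272957  0.18259461 -0.15501629  1.90066206  0.03135082  1.06058405
 -0.55688298] 1.5917
```

View pics/w1.png

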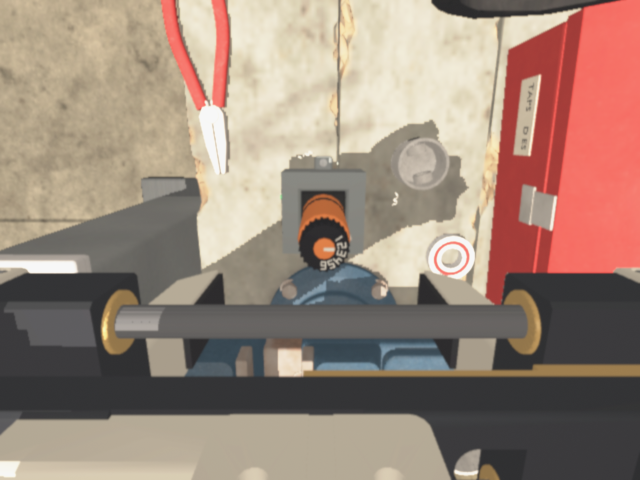

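The ring cap appears at about (324,248) and was predicted at (322,250), so the axis is confirmed to within 1–2 mm. Numbers sit on the ring's right side; I'll enlarge to read the pointer.

Run:
```python
from h import *
im=cv2.imread("pics/w1.png")[212:284,280:370]
cv2.imwrite("pics/w1c.png",cv2.resize(im,None,fx=8,fy=8,interpolation=cv2.INTER_CUBIC))
```

```text
(no output)
```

View pics/w1c.png

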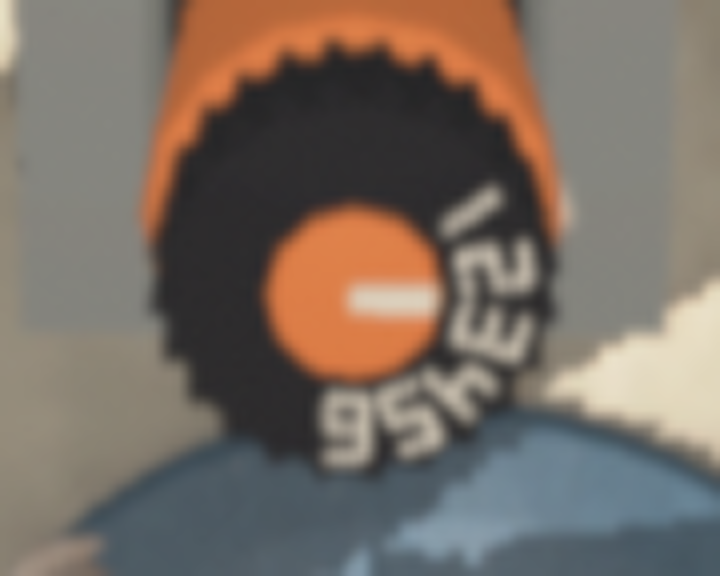

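The pointer sits at about 0–2° in the picture, between 2 (-10°) and 3 (17°), and 4 is at about 41°. The ring therefore has to turn about 0.69 rad counter-clockwise. I'll grip the ring with only the fingertips, above the body, and turn joint 7 alone.

```bash
cat >> h.py <<'E'
def yaw(m):
    y=R.from_quat(m.current_tcp_rot()).as_matrix()[:,1]; return np.arctan2(y[1],y[0])
E
python3 - <<'E'
from bench import manip, viewer, effector
from h import *
c=viewer.get_calibration("wrist")
w=onplane(c,324.4,248.6,.173); print(w)
t=(T+w[:2])/2
o=down(-.35)
manip.move_pose([*t,.22],o); manip.servo_line([*t,.153],vel=.08)
print(manip.current_tool_pos(),manip.current_force(),yaw(manip))
effector.close(25); print(manip.current_finger_gap(),manip.current_gripper_force(),manip.current_force())
q=np.array(manip.current_q()); a=yaw(manip)
q[6]+=.1; manip.movej(q); print(yaw(manip)-a)
if yaw(manip)>a:
    for d in (.3,.29): q[6]+=d; manip.movej(q); print(yaw(manip)-a,manip.current_wrist_torque(),manip.current_force())
E
```

```text
[0.4464747  0.22908188 0.173     ]
[0.4461442  0.22878731 0.15345221] [ 0.10607287  0.34152527 -0.40581449] -0.34992270154413996
0.03270271840911361 24.997162520885468 [ 0.56229542 -0.32097517 -0.75891238]
0.09735092353431907
0.3946379513571977 [-0.14886663 -0.04326377  0.00482288] [-0.0972526  -0.19771405 -0.01034447]
0.6835849205956588 [-0.15793491 -0.05019445  0.00980149] [-0.31785429  0.73206659 -0.65456783]
```

Run:
```python
from bench import manip, viewer, effector
from h import *
effector.open_jaws()
p=manip.current_tool_pos(); manip.servo_line([p[0],p[1],.215])
manip.move_pose([p[0],p[1],.25],down(0))
c=viewer.get_calibration("wrist"); im=viewer.get_image("wrist")[:,:,::-1]
u,v=project(c,[p[0],p[1],.173]); u,v=int(u),int(v); print(u,v,manip.current_clock())
cv2.imwrite("pics/w2.png",cv2.resize(im[v-36:v+36,u-45:u+45],None,fx=8,fy=8,interpolation=cv2.INTER_CUBIC))
```

```text
322 247 7.0667
```

View pics/w2.png

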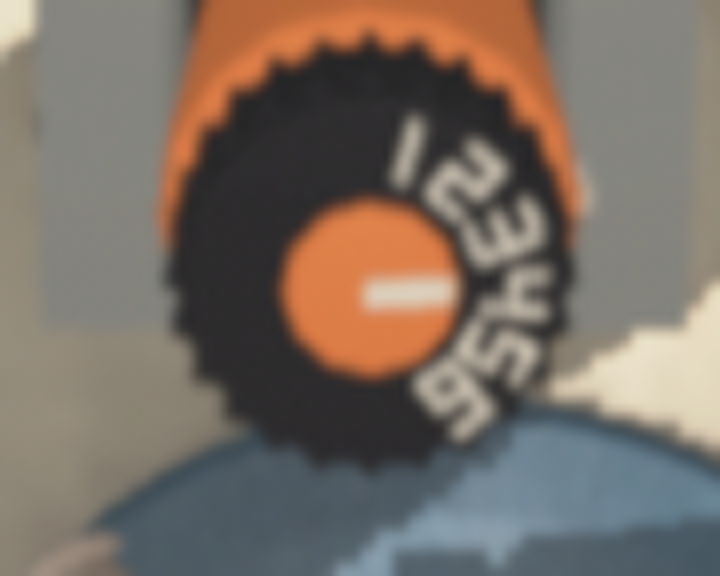

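The pointer now points at the 4: pointer end at (455,291), 4 centred at (518,294), cap centre at (371,289). I'll check the residual angle numerically.

Run:
```python
from bench import manip, viewer
from h import *
c=viewer.get_calibration("wrist"); im=viewer.get_image("wrist").astype(float)
u0,v0=322,247
vv,uu=np.mgrid[v0-30:v0+30,u0-30:u0+30]
W=np.array([onplane(c,u,v,.173)[:2] for u,v in zip(uu.ravel(),vv.ravel())])*1000
px=im[vv,uu].reshape(-1,3); s=px.min(1)  # whiteness (blue of orange is low)
ora=(px[:,0]>150)&(px[:,2]<110)
cen=np.array([446.2,228.8])
for _ in range(5):
    r=np.linalg.norm(W-cen,axis=1); m=(r<9.5)&(px[:,0]>120); cen=W[m].mean(0)
d=W-cen; r=np.linalg.norm(d,axis=1); th=np.degrees(np.arctan2(d[:,1],d[:,0]))
print("cap",cen,np.sqrt(m.sum()*abs(np.linalg.det(np.c_[W[1]-W[0],W[60]-W[0]]))/np.pi))
w=np.clip(s-90,0,None)*(r<8); k=w>0
mu=np.average(d[k],axis=0,weights=w[k]); C=np.cov(d[k].T,aweights=w[k]); e=np.linalg.eigh(C)[1][:,1]
print("pointer centroid",mu,"angle",np.degrees(np.arctan2(mu[1],mu[0])),"dir",np.degrees(np.arctan(e[1]/e[0])))
w=np.clip(s-70,0,None)*((r>9)&(r<16.5))
h,_=np.histogram(th,bins=np.arange(-90,120,5),weights=w); print(list(zip(range(-90,115,5),h.astype(int))))
g=(th>-77)&(th<103); print(np.average(th[g],weights=w[g]))
```

```text
cap [446.82953866 229.00991101] 7.8120645444223324
pointer centroid [ 2.50063833 -0.27199455] angle -6.207660599478869 dir 2.53638099744854
[(-90, np.int64(0)), (-85, np.int64(0)), (-80, np.int64(0)), (-75, np.int64(19)), (-70, np.int64(335)), (-65, np.int64(635)), (-60, np.int64(768)), (-55, np.int64(956)), (-50, np.int64(860)), (-45, np.int64(314)), (-40, np.int64(477)), (-35, np.int64(724)), (-30, np.int64(775)), (-25, np.int64(857)), (-20, np.int64(375)), (-15, np.int64(462)), (-10, np.int64(779)), (-5, np.int64(441)), (0, np.int64(439)), (5, np.int64(448)), (10, np.int64(269)), (15, np.int64(863)), (20, np.int64(838)), (25, np.int64(688)), (30, np.int64(477)), (35, np.int64(45)), (40, np.int64(509)), (45, np.int64(821)), (50, np.int64(801)), (55, np.int64(774)), (60, np.int64(503)), (65, np.int64(58)), (70, np.int64(67)), (75, np.int64(803)), (80, np.int64(418)), (85, np.int64(22)), (90, np.int64(0)), (95, np.int64(0)), (100, np.int64(0)), (105, np.int64(0)), (110, np.int64(0))]
2.9886590145220895
```

By this estimate the 4 is about 2–4° short of the pointer, so I'll nudge the ring by +0.05 rad. After that I'll grip the body and draw the torch out.

```bash
cat > meas.py <<'E'
from h import *
def meas(viewer,cen):
    c=viewer.get_calibration("wrist"); im=viewer.get_image("wrist")
    u0,v0=project(c,[*cen,.173]).astype(int)
    vv,uu=np.mgrid[v0-30:v0+30,u0-30:u0+30]
    W=np.array([onplane(c,u,v,.173)[:2] for u,v in zip(uu.ravel(),vv.ravel())])*1000
    px=im[vv,uu].reshape(-1,3).astype(float); s=px.min(1); cen=np.array(cen)*1000
    for _ in range(5):
        m=(np.linalg.norm(W-cen,axis=1)<9.5)&(px[:,0]>120); cen=W[m].mean(0)
    d=W-cen; r=np.linalg.norm(d,axis=1)
    w=np.clip(s-90,0,None)*(r<8); k=w>0
    mu=np.average(d[k],axis=0,weights=w[k]); e=np.linalg.eigh(np.cov(d[k].T,aweights=w[k]))[1][:,1]
    th0=np.arctan(e[1]/e[0])
    # put the centre on the pointer line (pointer passes through the axis)
    n=np.array([-np.sin(th0),np.cos(th0)]); d=d-n*(mu@n); r=np.linalg.norm(d,axis=1)
    th=np.degrees(np.arctan2(d[:,1],d[:,0])-th0)
    w=np.clip(s-70,0,None)*((r>9)&(r<16.5)); h=np.histogram(th,bins=np.arange(-90,105,3),weights=w)[0]
    print("cap",cen,"pointer dir",np.degrees(th0),"hist",list(zip(range(-90,102,3),(h/10).astype(int).tolist())))
    return cen/1000
E
python3 - <<'E'
from bench import manip, viewer, effector
from meas import *
t=[.4465,.2289]
manip.move_pose([*t,.215],down(0)); manip.servo_line([*t,.153],vel=.08)
effector.close(25)
q=np.array(manip.current_q()); q[6]+=.05; manip.movej(q); manip.sleep(.2)
effector.open_jaws(); manip.servo_line([*t,.215])
manip.move_pose([*t,.25],down(0)); meas(viewer,t); print(manip.current_clock())
im=viewer.get_image("wrist")[:,:,::-1]
cv2.imwrite("pics/w3.png",cv2.resize(im[247-36:247+36,322-45:322+45],None,fx=8,fy=8,interpolation=cv2.INTER_CUBIC))
E
```

```text
cap [447.02658259 229.24961844] pointer dir 2.6293375987592955 hist [(-90, 0), (-87, 0), (-84, 0), (-81, 0), (-78, 0), (-75, 0), (-72, 1), (-69, 12), (-66, 34), (-63, 36), (-60, 39), (-57, 42), (-54, 41), (-51, 42), (-48, 66), (-45, 17), (-42, 12), (-39, 21), (-36, 42), (-33, 42), (-30, 44), (-27, 43), (-24, 48), (-21, 51), (-18, 19), (-15, 13), (-12, 25), (-9, 56), (-6, 53), (-3, 6), (0, 27), (3, 33), (6, 36), (9, 21), (12, 7), (15, 22), (18, 45), (21, 68), (24, 45), (27, 47), (30, 32), (33, 27), (36, 13), (39, 8), (42, 14), (45, 44), (48, 52), (51, 63), (54, 41), (57, 52), (60, 48), (63, 21), (66, 13), (69, 2), (72, 0), (75, 28), (78, 49), (81, 44), (84, 10), (87, 0), (90, 0), (93, 0), (96, 0), (99, 0)]
11.65
```

View pics/w3.png

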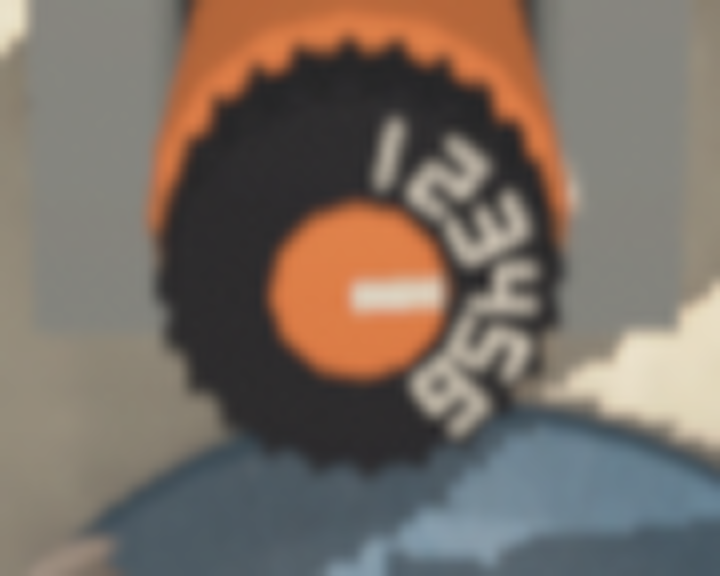

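The gaps between the numbers now lie evenly about the pointer, and the 4 is within about 1° of it. The ring is set. Now I'll grip the body and draw the torch out.

Run:
```python
from bench import manip, viewer, effector
from h import *
t=[.4467,.229]
manip.servo_line([*t,.114],ori=down(0),vel=.1)
print(manip.current_tool_pos(),manip.current_force())
effector.close(45); print("gap",manip.current_finger_gap(),manip.current_gripper_force(),manip.current_force())
manip.servo_line([*t,.18],vel=.06); print("lift",manip.current_finger_gap(),manip.current_force())
manip.servo_line([*t,.36],vel=.2); print(manip.current_force(),manip.current_clock())
try: manip.servo_line([.43,-.08,.36],vel=.2)
except manip.PlanningError as e: print(e)
print(manip.current_q().round(2) if hasattr(manip.current_q(),'round') else manip.current_q(),manip.current_clock())
for az in (20,30,40,45):
  for r in range(-180,180,30):
    p,o=final(np.radians(az),np.radians(r)); q=manip.solve_ik(p,o); q2=manip.solve_ik(p+[0,0,.13],o)
    if q is not None and q2 is not None: print(az,r,np.round(q,2).tolist(),np.round(q2,2).tolist())
```

```text
[0.44718515 0.22926783 0.11459263] [0.5347379  0.37361208 0.37844398]
gap 0.03876518176938214 44.99995172023773 [1.45644876 0.44849317 0.4947412 ]
lift 0.038424182727218974 [ 0.10690541 -0.56479086 -1.81692995]
[ 0.19581193 -0.27330893 -1.64616882] 16.3833
[-0.14 -0.04  0.26  1.89  0.01  1.3   0.11] 18.0833
30 -180 [0.14, 0.28, 0.66, 2.34, -1.37, 0.94, 0.8] [0.09, -0.03, 0.63, 2.23, -0.97, 0.92, 0.29]
30 -150 [0.25, 0.26, 0.53, 2.34, -1.36, 0.9, 0.27] [0.13, -0.03, 0.59, 2.23, -0.97, 0.92, -0.24]
30 -120 [0.24, 0.26, 0.54, 2.34, -1.36, 0.9, -0.26] [0.09, -0.03, 0.63, 2.23, -0.97, 0.92, -0.76]
30 -90 [0.19, 0.27, 0.6, 2.34, -1.37, 0.92, -0.77] [0.05, -0.04, 0.67, 2.23, -0.97, 0.92, -1.29]
30 -60 [0.12, 0.28, 0.68, 2.34, -1.38, 0.95, -1.29] [1.16, 0.0, -0.43, 2.2, -0.99, 0.93, -1.79]
30 -30 [0.12, 0.28, 0.68, 2.34, -1.38, 0.95, -1.81] [1.16, 0.0, -0.43, 2.2, -0.99, 0.93, -2.32]
30 60 [1.81, 0.59, -1.28, 2.3, -0.46, 0.36, 2.13] [-0.6, -0.16, 1.26, 2.24, -0.82, 0.82, 2.27]
30 90 [1.66, 0.43, -1.07, 2.3, -0.87, 0.47, 1.98] [-0.74, -0.3, 1.32, 2.24, -0.65, 0.73, 1.59]
30 120 [1.31, 0.29, -
[... 1745 characters left out ...]
[0.08, 0.24, 0.79, 2.01, -1.02, 1.28, -1.54]
45 -30 [-0.1, 0.7, 1.13, 2.11, -1.39, 1.5, -1.65] [-0.29, 0.52, 1.37, 2.01, -1.22, 1.58, -1.9]
45 0 [-0.1, 0.7, 1.13, 2.11, -1.39, 1.5, -2.18] [-0.29, 0.52, 1.37, 2.01, -1.22, 1.58, -2.42]
45 30 [1.74, 0.84, -1.3, 2.06, 0.05, 0.64, 2.42] [1.86, 0.63, -1.45, 1.96, -0.16, 0.86, 2.44]
45 60 [1.74, 0.84, -1.3, 2.06, 0.05, 0.64, 1.9] [1.8, 0.48, -1.29, 1.96, -0.39, 0.9, 2.12]
45 90 [0.01, 0.58, 0.95, 2.11, -1.31, 1.36, 2.5] [-0.19, 0.37, 1.17, 2.01, -1.12, 1.42, 2.22]
45 120 [0.02, 0.58, 0.94, 2.11, -1.31, 1.35, 1.97] [-0.07, 0.29, 0.99, 2.01, -1.07, 1.34, 1.65]
45 150 [0.2, 0.47, 0.69, 2.1, -1.23, 1.21, 1.39] [0.09, 0.24, 0.78, 2.0, -1.02, 1.28, 1.08]
```

Run:
```python
from bench import manip, viewer, effector
from h import *
p,o=final(np.radians(45),np.radians(-90))
manip.move_pose(p+[0,0,.13],o); print(manip.current_q().round(2),manip.current_force(),manip.current_clock())
manip.servo_line(p,vel=.08); print(manip.current_q().round(2),manip.current_tool_pos()-p,manip.current_finger_gap(),manip.current_force(),manip.current_clock())
ims=[viewer.get_image(n)[:,:,::-1] for n in ("top","scene")]
for n,i in zip(("top","scene"),ims): cv2.imwrite(f"pics/{n}1.png",i)
lens=P-.12*R.from_quat(o).as_matrix()[:,2]; top=lens-.164*R.from_quat(o).as_matrix()[:,2]
for n in ("top","scene"):
    c=viewer.get_calibration(n); print(n,project(c,np.array([lens,top,P])).round(0).tolist())
a=cv2.resize(ims[0][90:330,370:570],(500,600)); b=cv2.resize(ims[1][60:300,260:380],(300,600))
cv2.imwrite("pics/crop2.png",np.hstack([a,b]))
```

```text
[ 0.12  0.23  0.74  2.   -1.01  1.27 -1.02] [ 1.15644563  0.53010654 -1.71749025] 19.1333
[ 0.22  0.47  0.67  2.1  -1.22  1.2  -0.7 ] [ 0.00025828 -0.00014519  0.00051571] 0.03850533412695487 [ 0.10313818  0.77599193 -2.51654372] 20.9083
top [[518.0, 213.0], [598.0, 241.0], [472.0, 197.0]]
scene [[374.0, 153.0], [420.0, 111.0], [344.0, 181.0]]
```

View pics/crop2.png

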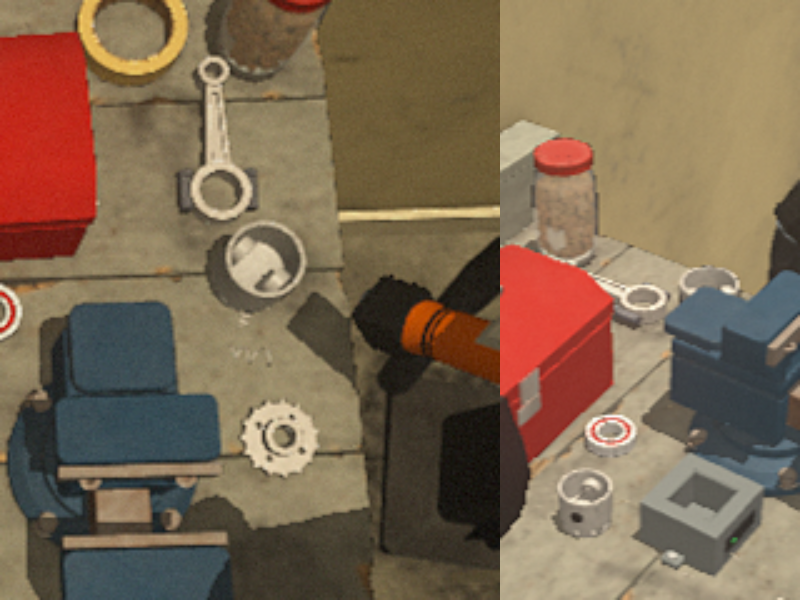

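The torch is held at 45°. In the crop its lens end is at about (367,308), predicted (370,308), and its axis slope agrees. The piston is unmoved at image pixel (476,194), which back-projects to about (0.621, -0.060), within 2 mm of the aim point. The dock is empty and the other items are undisturbed.

Run:
```python
from bench import manip
manip.sleep(.3); print(max(abs(manip.current_joint_velocities())),manip.current_finger_gap(),manip.current_clock()); print(manip.hand_in())
```

```text
0.001999038428745414 0.038796697899968466 21.3083
the job is handed in; nothing more can be done
None
```

I set the dimmer ring to 4 in the dock, drew the torch out, and handed in with it held at about 45°, the lens aimed at the middle of the large piston from about 12 cm, at 21.3 s of the 48 s; the verdict was not shown.

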